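# Hold the transducer arm off the concrete cube

### The job

One station of the test bed holds the concrete cube and the other the calibration bar. At the station with the concrete cube, push the sprung transducer arm back, away from the cube, until it has gone right past its ratchet click, and finish while holding it there: the click does not lock, so your program ends with the gripper still on the arm (its upright post is there for this) keeping the spring compressed. Leave the other arm, the specimens and everything else as they are.

Things in the scene. Friction and masses are not known exactly. Their poses are not given: they have to be found in the camera images.
- test_bed: Aluminium plate 260 x 500 x 12 mm, fixed on the bench, with two mirrored test stations. Origin: centre of its underside; x points to the far side, y to the left station ('left' is +y), z up. At each station a specimen stands in a low-railed nest on the robot's side; behind it (+x) lies a sprung swing arm, its black transducer 3 to 6 mm from the specimen.
- cube: The concrete cube, 100 mm sides, rough grey, about 2.3 kg, loose, standing in one of the two nests (which one changes). Origin: centre of its underside, 12 mm above the bench; its top is 112 mm above the bench.
- cal_bar: The calibration bar, loose: a plain aluminium cylinder, 50 mm diameter and 100 mm long, lying along the plate's x on a grey stand 90 mm wide, standing in the other nest. Origin: centre of the stand's underside; 75 mm tall.
- left_nest (a point): Centre of the floor of the left nest, on the plate's top, 12 mm above the bench; a specimen standing here is within 10 mm of it.
- left_pivot (a point): Point on the vertical pivot axis of the left arm, at the arm's mid height (62 mm above the bench); pivot pin and its cap reach 102 mm above the bench.
- left_arm (a joint): Angle (rad) of the left swing arm: 0 forward at rest, along the plate's +y; grows to 0.62 (stop) as it is pushed to the far side (clockwise from above). Its spring pushes forward with 5 N at the post at 0, 9 N at 0.5. A tooth on its tip rides over the pawl from 0.30 to 0.42 (up to 5 N more): the click; above 0.42 it is past. The click does not lock: let go, it springs forward.
- left_lever: The left swing arm itself with its steel block, black transducer (50 mm diameter) and upright post; 15 to 30 mm thick, 37 to 87 mm above the bench apart from the post. Origin: on the pivot axis, 62 mm above the bench; turns with the arm; at rest its axes are the plate's and the arm runs 160 mm along +y.
- left_post_top (a point): Centre of the top of the left arm's upright post: plain round steel, 18 mm diameter, 101 mm tall, its foot 84 mm and its top 185 mm above the bench, 120 mm from the pivot axis horizontally; moves with the arm.
- left_pawl (a joint): Travel (m) of the sprung brass pawl slider beyond the tip of the left arm: 0 = out; the tooth presses it back by about 0.004 as it rides past, then it snaps out to 0 again.
- right_nest (a point): Centre of the floor of the right nest, on the plate's top, 12 mm above the bench; a specimen standing here is within 10 mm of it.
- right_pivot (a point): Point on the vertical pivot axis of the right arm, at the arm's mid height (62 mm above the bench); pivot pin and its cap reach 102 mm above the bench.
- right_arm (a joint): Angle (rad) of the right swing arm: 0 forward at rest, along the plate's -y; grows to 0.62 (stop) as it is pushed to the far side (anticlockwise from above). Its spring pushes forward with 5 N at the post at 0, 9 N at 0.5. A tooth on its tip rides over the pawl from 0.30 to 0.42 (up to 5 N more): the click; above 0.42 it is past. The click does not lock: let go, it springs forward.
- right_lever: The right swing arm itself with its steel block, black transducer (50 mm diameter) and upright post; 15 to 30 mm thick, 37 to 87 mm above the bench apart from the post. Origin: on the pivot axis, 62 mm above the bench; turns with the arm; at rest its axes are the plate's and the arm runs 160 mm along -y.
- right_post_top (a point): Centre of the top of the right arm's upright post: plain round steel, 18 mm diameter, 101 mm tall, its foot 84 mm and its top 185 mm above the bench, 120 mm from the pivot axis horizontally; moves with the arm.
- right_pawl (a joint): Travel (m) of the sprung brass pawl slider beyond the tip of the right arm: 0 = out; the tooth presses it back by about 0.004 as it rides past, then it snaps out to 0 again.
- jar: Couplant jar, 48 mm diameter, 55 mm tall, loose on the plate between the two nests. Origin: centre of its underside.
- puck: Spare transducer, black cylinder 50 mm diameter, 45 mm tall with a brass plug on top, loose on the plate between the nests. Origin: centre of its underside.
- brush: Brush 200 mm long lying on the bench beyond the plate. Origin: centre of its underside.
- spanner: Steel spanner 180 mm long lying on the bench beyond the plate. Origin: centre of its underside.
- core: Concrete core, 75 mm diameter, 150 mm tall, standing on the bench to the left of the plate. Origin: centre of its underside.

How it is judged:
At the end, for the whole second after the job is handed in: At the station whose nest holds the cube (within 30 mm of its centre) the arm is past 0.42 rad, at rest (under 0.1 rad/s), its pawl out again (under 1.5 mm), the fingers bearing on that arm (any part) with over 3 N; the other arm is forward (under 0.05 rad) (((horizontal distance between cube and left_nest below 0.03 m and value of joint left_arm above 0.42 rad and value of joint left_pawl below 0.0015 m and velocity of joint left_arm between -0.1 and 0.1 rad/s and contact force between the fingers and left_lever above 3 N and value of joint right_arm below 0.05 rad) or (horizontal distance between cube and right_nest below 0.03 m and value of joint right_arm above 0.42 rad and value of joint right_pawl below 0.0015 m and velocity of joint right_arm between -0.1 and 0.1 rad/s and contact force between the fingers and right_lever above 3 N and value of joint left_arm below 0.05 rad))); the arm keeps its last pose, push and grip.
It fails at once if the right arm is pushed although the cube stands at the left station (horizontal distance between cube and left_nest below 0.05 m and value of joint right_arm above 0.12 rad).
It fails at once if the left arm is pushed although the cube stands at the right station (horizontal distance between cube and right_nest below 0.05 m and value of joint left_arm above 0.12 rad).
It fails at once if the cube is shifted by more than 15 mm or tipped (distance of cube from where it was at the start of the episode above 0.015 m or angle between cube's own z axis and vertical above 0.2 rad).
It fails at once if the cal_bar is shifted by more than 15 mm or tipped (distance of cal_bar from where it was at the start of the episode above 0.015 m or angle between cal_bar's own z axis and vertical above 0.2 rad).
It fails at once if the jar, spare transducer, brush, spanner or core is shifted by more than 30 mm (distance of any of jar, puck, brush, spanner, core from where it was at the start of the episode above 0.03 m).
It also fails if it takes over 32 s, if anything falls off the work surface, if the arm or the gripper's body presses on something with over 40 N, if the wrist force passes 120 N, or if a joint passes its speed limit or range.

### The arm

A 6-joint arm with a two-finger parallel gripper is mounted at the origin on the work surface. World frame = base frame: x ahead of the robot, y to its left, z up, the work surface at z = 0. Lengths are in m, angles in rad, forces in N, time in s.
With the tool pointing down it reaches from about 0.3 to 0.75 m from the base axis. Payload 8.5 kg.
Tool frame: the origin (TCP) lies between the finger pads; the fingertips stand 19 mm ahead of it and the grasp point (between the pads) is the TCP; z points along the fingers, y is the line along which they close (so a half turn about z gives the same grasp; the last joint's range is limited). The gripper opens to 85 mm and grips with 20 to 120 N. Pads are 22 mm wide; open, the fingers measure 114 mm over their backs; the gripper's body (76 mm by 85 mm) begins 54 mm behind the grasp point. The pads swing forward as they close: fully open they stand 13 mm farther back than shut.
Start: joints at [1.094, 0.381, 1.297, -0, 1.464, -0.215], TCP at [0.142, 0.531, 0.25] pointing down, gripper open.
Joint ranges: [-3.11, 3.11], [-0.89, 2.33], [0.22, 2.48], [-1.42, 4.56], [0.17, 2.85], [-2.88, 2.88]. Speed limits (rad/s): [2.39, 2.39, 3.14, 3.14, 3.14, 3.14].

### API

Orientations are given as a rotation vector (axis times angle).
In Python, from cell import ctrl gives the robot as it stands.
- The arm moves only by the tool shift_gripper, called after ">>>" by a JSON object that holds its "fn" and its "kwargs". Schema: {"type":"object","properties":{"rows":{"type":"string"},"grip_n":{"type":"number"},"only":{"type":"string"},"quiet":{"type":"boolean"},"lines":{"type":"string"}},"required":["rows"],"additionalProperties":false}. rows is a string of 1 to 5 rows, one to a line, with the numbers parted by commas; each row has 5 numbers: the finger opening in m, then dx, dy, dz in parts of the range, where 1.0 means 0.25 m, then a turn about the tool's z in fractions of the full range, 1 being pi rad; each row is the pose to reach, as a shift and turn from the pose commanded when the call began, along the tool's axes at that moment; what a row does not reach only later rows make up. A row lasts 1/10 s, in which the tool goes at most 0.05 m and 0.15 rad, less where a joint would pass 70% of its speed; a pose out of reach is approached as far as the arm can. The fingers move at their own pace and stop on an object; grip_n is the grip in N (left out, the last holds). Time passes only in rows, so rows that do not move let the fingers close. The tool returns the time, the measured TCP pose, the force, the opening and the grip force at its end. only (a regular expression) keeps the lines of the reply that match it, lines (a string "A,B") keeps lines A to B, and quiet returns only ok. A shift or turn number past 1, either way, is cut back to 1. Input that does not fit is refused with a message, and nothing moves.
- ctrl.get_obs(): the state, without advancing time (a new reading comes with each control period).
- ctrl.camera(name): name is "side" or "top"; returns (picture, depth): 400x640x3 uint8, red, green, blue; 400x640 float32, m along the optical axis (not along the pixel's ray), 0 where there is no reading.
- ctrl.get_calibration(name): a dict with "intrinsics" (3x3 intrinsics, pixels), "world_to_cam" (4x4, takes a point from world to camera coordinates). Camera axes: x right, y down, z forward; pixel columns grow to the right and rows downward; lengths in m; the calibration is good to about 2 mm. A picture is of the moment at which its call begins. get_calibration takes no time and is no camera call.
- ctrl.finish_job(): hands the job in; it is judged then, once.
The state is a dict: "time_s": time; "q": joint angles; "qd": joint speeds; "joint_efforts": joint torques, N m; "position": TCP position; "orientation": TCP orientation; "wrist_force": force on the tool from outside, world axes, zero at the start; "ft_torque": the same for the moment, N m; "opening": finger opening in m; "gripper_force": force on a finger pad.
Only numpy, scipy, OpenCV 4.12 (cv2) and the standard library are available. Lean on these libraries where they do the work, as an engineer would, in place of code of your own. Each camera call takes 0.05 s, during which the arm holds its last target. There are 200 camera calls.

## Working session

There is one attempt and no reset: what is moved stays moved. The work goes in short steps, Python scripts to look and compute and a tool call to move; the robot and the scene stay as the last step left them, time stands still between calls to the robot, and variables do not carry over. Pictures are saved under pics/ and viewed, at most 10 in all, crops included, and the job is handed in when it is done.

```bash
mkdir -p pics; ls
```

Run:
```python
from cell import ctrl
import cv2,numpy as np
for n in("top","side"):
    p,d=ctrl.camera(n); cv2.imwrite(f"pics/{n}0.png",p[:,:,::-1]); np.save(f"pics/{n}0.npy",d)
o=ctrl.get_obs(); print(o["time_s"],o["position"],o["orientation"])
```

```text
cell.py
pics
0.1 [0.1422553  0.53104642 0.24978207] [-4.10023260e-01 -3.11428970e+00  1.91978813e-03]
```

View pics/top0.png

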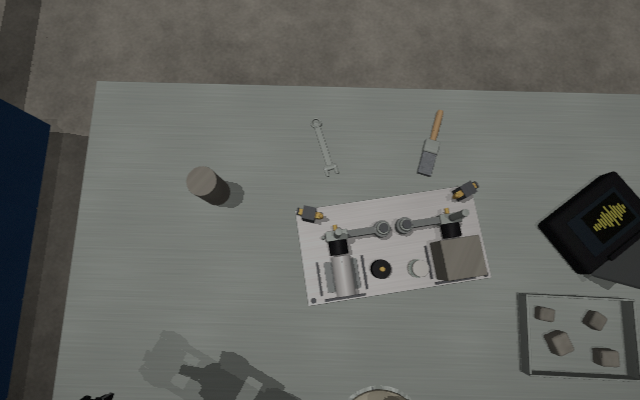

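View pics/side0.png

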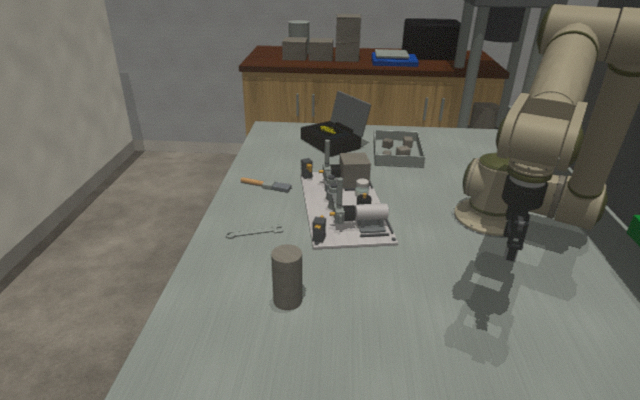

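The cube stands at the image-right station of the top view (about 458,258) and the bar at the image-left one (343,272). The swing arms lie behind them. I'll enlarge this area.

Create h.py:
```python
from cell import ctrl
import numpy as np
def px2w(n,u,v,d=None,z=None):
    c=ctrl.get_calibration(n);K=np.array(c["intrinsics"]);T=np.linalg.inv(np.array(c["world_to_cam"]))
    r=T[:3,:3]@np.linalg.solve(K,[u,v,1]); o=T[:3,3]
    return o+r*(d if z is None else (z-o[2])/r[2])
def w2px(n,p):
    c=ctrl.get_calibration(n);q=np.array(c["world_to_cam"])@np.r_[p,1]
    q=np.array(c["intrinsics"])@q[:3]; return q[:2]/q[2]
```

Run:
```python
import cv2,numpy as np
from h import *
p=cv2.imread("pics/top0.png");cv2.imwrite("pics/topc.png",cv2.resize(p[170:310,290:500],None,fx=3.8,fy=3.8,interpolation=cv2.INTER_CUBIC))
p=cv2.imread("pics/side0.png");cv2.imwrite("pics/sidec.png",cv2.resize(p[130:250,290:400],None,fx=5,fy=5,interpolation=cv2.INTER_CUBIC))
d=np.load("pics/top0.npy")
for u,v in[(383,229),(404,226),(460,215),(447,216),(458,258),(327,236),(420,200),(381,269)]: print(u,v,px2w("top",u,v,d[v,u]).round(3))
```

```text
383 229 [0.518 0.008 0.104]
404 226 [ 0.527 -0.046  0.101]
460 215 [ 0.549 -0.163  0.171]
447 216 [ 0.558 -0.16   0.088]
458 258 [ 0.45  -0.176  0.111]
327 236 [0.498 0.148 0.086]
420 200 [ 0.611 -0.111  0.013]
381 269 [0.419 0.008 0.07 ]
```

View pics/topc.png

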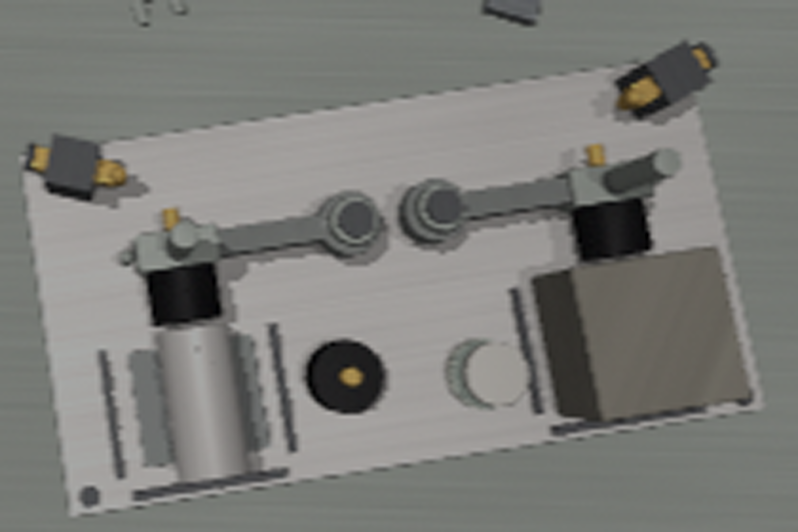

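View pics/sidec.png

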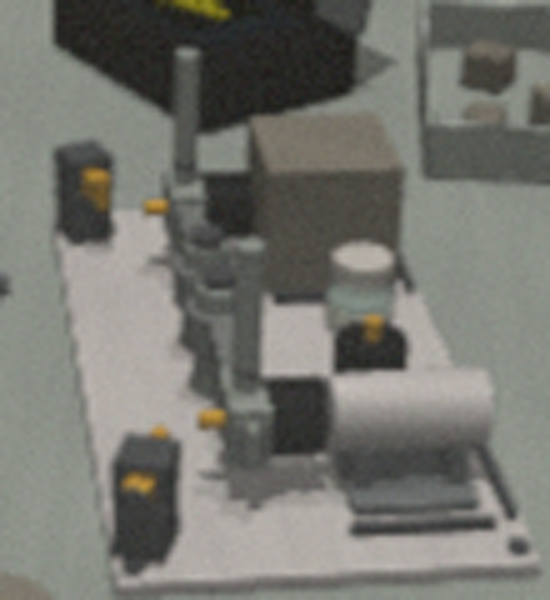

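Add to h.py:
```python
from scipy.spatial.transform import Rotation as R
def plan(targets):
    o=ctrl.get_obs(); r=R.from_rotvec(o["orientation"]); print("t",o["time_s"],"pos",o["position"].round(4),"yaw_y",np.arctan2(*r.as_matrix()[[1,0],1]).round(3))
    for t in targets: print(np.round(t,4),"->tool",r.inv().apply(np.array(t)-o["position"]).round(4))
```

Run:
```python
from h import *
P=px2w("top",290+441/3.8,170+205/3.8,z=.102);L=px2w("top",290+355/3.8,170+220/3.8,z=.102)
T=px2w("top",290+664/3.8,170+163/3.8,z=.185);TL=px2w("top",290+181/3.8,170+236/3.8,z=.185)
print("piv",P.round(4),L.round(4),"post",T.round(4),TL.round(4))
y=(L-P)[:2];print("sep",np.linalg.norm(y),"yaw",np.arctan2(-y[0],y[1]),"r",np.linalg.norm((T-P)[:2]),np.linalg.norm((TL-L)[:2]),"armyaw",np.arctan2((P-T)[0]*-1,(P-T)[1]),np.arctan2(-(TL-L)[0],(TL-L)[1]))
print(w2px("side",T),w2px("side",np.r_[T[:2],.1]))
plan([np.r_[T[:2],.25],np.r_[T[:2],.15]])
```

```text
piv [ 0.5327 -0.0509  0.102 ] [0.5211 0.0065 0.102 ] post [ 0.5526 -0.1694  0.185 ] [0.5001 0.1259 0.185 ]
sep 0.05853059462472592 yaw 0.19810043919645126 r 0.12012168881982363 0.12122733208182838 armyaw 0.16658627887714392 0.1741924386499972
[327.62470223 140.02875834] [327.07328525 161.75094614]
t 0.1 pos [0.1423 0.531  0.2498] yaw_y 1.309
[ 0.5526 -0.1694  0.25  ] ->tool [-5.776e-01 -5.704e-01  4.000e-04]
[ 0.5526 -0.1694  0.15  ] ->tool [-0.5777 -0.5702  0.1004]
```

Careful with the scale: shifts go in shares of 0.25 m and turns go in shares of pi rad. That gives: -0.175 m is -0.7, -0.14 m is -0.56.

>>> {"fn": "shift_gripper", "kwargs": {"rows": "0.085,-0.14,-0.14,0,0\n0.085,-0.28,-0.28,0,0\n0.085,-0.42,-0.42,0,0\n0.085,-0.56,-0.56,0,0\n0.085,-0.7,-0.7,0,0"}}

```text
time_s: 0.6
position: [0.2664, 0.3151, 0.2502]
orientation: [-0.409, -3.115, 0.0]
wrist_force: [1.2, 0.4, 0.1]
opening: 0.0846
gripper_force: 0.0
```

>>> {"fn": "shift_gripper", "kwargs": {"rows": "0.085,-0.14,-0.14,0,0\n0.085,-0.28,-0.28,0,0\n0.085,-0.42,-0.42,0,0\n0.085,-0.56,-0.56,0,0\n0.085,-0.7,-0.7,0,0"}}

```text
time_s: 1.1
position: [0.3903, 0.1006, 0.2503]
orientation: [0.41, 3.115, 0.0]
wrist_force: [1.1, 0.6, 1.2]
opening: 0.0849
gripper_force: 0.0
```

>>> {"fn": "shift_gripper", "kwargs": {"rows": "0.085,-0.14,-0.14,0,0\n0.085,-0.28,-0.28,0,0\n0.085,-0.42,-0.42,0,0\n0.085,-0.56,-0.56,0,0\n0.085,-0.7,-0.7,0,0"}}

```text
time_s: 1.6
position: [0.5141, -0.1138, 0.25]
orientation: [-0.411, -3.114, -0.001]
wrist_force: [0.3, -0.2, 0.2]
opening: 0.0847
gripper_force: 0.0
```

>>> {"fn": "shift_gripper", "kwargs": {"rows": "0.085,0,0,0,0.0477\n0.085,0,0,0,0.0955\n0.085,0,0,0,0.1432\n0.085,0,0,0,0.191\n0.085,0,0,0,0.2387"}}

```text
time_s: 2.1
position: [0.5134, -0.1117, 0.25]
orientation: [-1.531, -2.743, 0.0]
wrist_force: [-0.5, 0.1, -0.2]
opening: 0.0848
gripper_force: 0.0
```

>>> {"fn": "shift_gripper", "kwargs": {"rows": "0.085,0,0,0,0.0414\n0.085,0,0,0,0.0828\n0.085,0,0,0,0.1229\n0.085,0,0,0,0.1229\n0.085,0,0,0,0.1229"}}

```text
time_s: 2.6
position: [0.5135, -0.1117, 0.2501]
orientation: [-2.017, -2.408, 0.0]
wrist_force: [-0.0, -0.9, -0.3]
opening: 0.085
gripper_force: 0.0
```

```bash
python3 -c "
from h import *
plan([[.5526,-.1694,.25],[.5526,-.1694,.15]])"
```

```text
t 2.6 pos [ 0.5135 -0.1117  0.2501] yaw_y 0.176
[ 0.5526 -0.1694  0.25  ] ->tool [-0.0636  0.0284  0.0001]
[ 0.5526 -0.1694  0.15  ] ->tool [-0.0637  0.0284  0.1001]
```

Converted, -0.0636 m is -0.2544, 0.06 m is 0.24.

>>> {"fn": "shift_gripper", "kwargs": {"rows": "0.085,-0.128,0.056,0,0\n0.085,-0.2544,0.1136,0,0\n0.085,-0.2544,0.1136,0,0\n0.085,-0.2544,0.1136,0.12,0\n0.085,-0.2544,0.1136,0.24,0"}}

```text
time_s: 3.1
position: [0.5525, -0.1694, 0.1899]
orientation: [2.017, 2.406, 0.001]
wrist_force: [0.7, -0.6, -0.8]
opening: 0.0851
gripper_force: 0.0
```

>>> {"fn": "shift_gripper", "kwargs": {"rows": "0.085,0,0,0.08,0\n0.085,0,0,0.16,0\n0.085,0,0,0.16,0"}}

```text
time_s: 3.4
position: [0.5512, -0.1686, 0.148]
orientation: [-2.015, -2.403, 0.002]
wrist_force: [-0.1, -1.3, -0.1]
opening: 0.0851
gripper_force: 0.0
```

Run:
```python
from h import *
import cv2
p,d=ctrl.camera("side");cv2.imwrite("pics/s1.png",cv2.resize(p[60:250,260:400,::-1],None,fx=3.1,fy=3.1))
plan([])
```

```text
t 3.45 pos [ 0.552  -0.169   0.1498] yaw_y 0.175
```

View pics/s1.png

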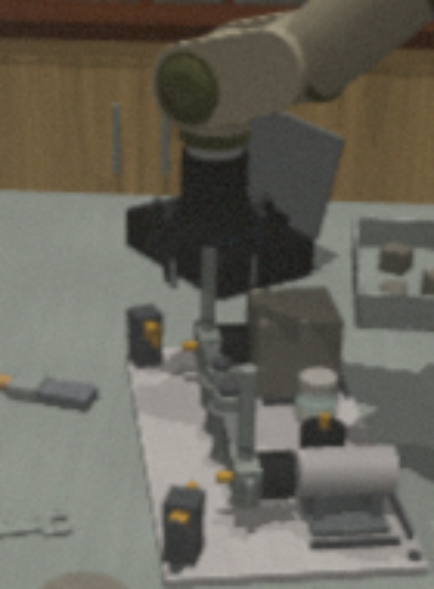

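The post top (208,250) stands between the open fingers (172 and 253), which are clear of the cube. I'll close on it now, then sweep along the arc.

>>> {"fn": "shift_gripper", "kwargs": {"rows": "0,0,0,0,0\n0,0,0,0,0\n0,0,0,0,0\n0,0,0,0,0\n0,0,0,0,0", "grip_n": 40}}

```text
time_s: 3.95
position: [0.5547, -0.1692, 0.1511]
orientation: [2.018, 2.401, 0.007]
wrist_force: [10.2, 1.5, 1.7]
opening: 0.0169
gripper_force: 41.2
```

>>> {"fn": "shift_gripper", "kwargs": {"rows": "0,0,0,0,0\n0,0,0,0,0\n0,0,0,0,0"}}

```text
time_s: 4.25
position: [0.5547, -0.1692, 0.1511]
orientation: [2.017, 2.402, 0.006]
wrist_force: [11.7, 3.1, -0.3]
opening: 0.0171
gripper_force: 40.8
```

```bash
python3 -c "
from h import *
plan([])"
```

```text
t 4.25 pos [ 0.5547 -0.1692  0.1511] yaw_y 0.174
```

Converted, 0.038 m is 0.152, 0.0308 m is 0.1232.

>>> {"fn": "shift_gripper", "kwargs": {"rows": "0,0,0.032,0,0\n0,0.004,0.0624,0,0\n0,0.008,0.092,0,0\n0,0.016,0.1232,0,0\n0,0.024,0.152,0,0"}}

```text
time_s: 4.75
position: [0.5885, -0.1589, 0.151]
orientation: [2.021, 2.404, -0.006]
wrist_force: [-4.5, -10.7, 0.7]
opening: 0.0167
gripper_force: 40.7
```

>>> {"fn": "shift_gripper", "kwargs": {"rows": "0,0.008,0.024,0,0\n0,0.018,0.046,0,0\n0,0.03,0.07,0,0\n0,0.0432,0.096,0,0\n0,0.0432,0.096,0,0"}}

```text
time_s: 5.25
position: [0.6103, -0.1441, 0.1509]
orientation: [2.02, 2.404, -0.007]
wrist_force: [-7.9, -10.6, 4.9]
opening: 0.0171
gripper_force: 41.3
```

>>> {"fn": "shift_gripper", "kwargs": {"rows": "0,0,0,0,0\n0,0,0,0,0\n0,0,0,0,0"}}

```text
time_s: 5.55
position: [0.6098, -0.1444, 0.1509]
orientation: [2.021, 2.404, -0.007]
wrist_force: [-6.7, -9.9, 3.8]
opening: 0.0172
gripper_force: 41.2
```

Run:
```python
from h import *
import cv2
for n,s in(("top",np.s_[150:310,290:500,::-1]),("side",np.s_[60:250,260:400,::-1])):
    p,d=ctrl.camera(n);cv2.imwrite(f"pics/{n}2.png",cv2.resize(p[s],None,fx=3.1,fy=3.1))
o=ctrl.get_obs();plan([]);P=np.array([.5327,-.0509]);v=o["position"][:2]-P
print(np.linalg.norm(v),np.arctan2(v[0],-v[1])-.173,o["wrist_force"],o["gripper_force"])
```

```text
t 5.65 pos [ 0.6098 -0.1444  0.1509] yaw_y 0.172
0.1212433312535536 0.5166841166427147 [-7.76475836 -9.54943664  3.70195897] 41.19232714176178
```

View pics/top2.png

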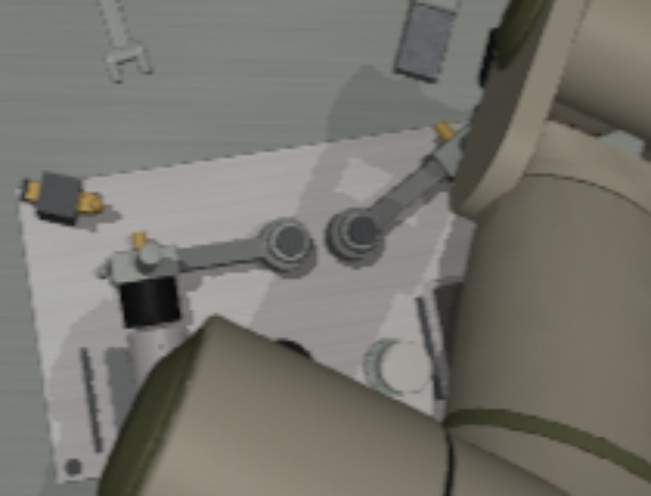

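View pics/side2.png

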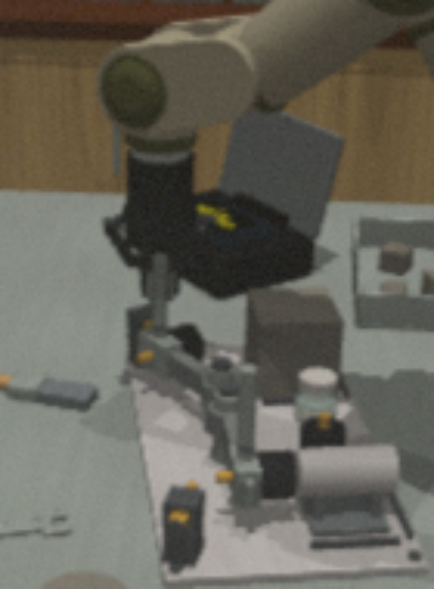

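The right arm has swung back to about 0.52 rad: in the top view it runs from (355,230) to (445,150). The post is still gripped, and the cube and the left arm haven't moved.

```bash
python3 -c "
from cell import ctrl
print(ctrl.finish_job())"
```

```text
the job is handed in; nothing more can be done
None
```

I pushed the arm at the cube's station (the right one) back to about 0.52 rad, past its click (0.42 rad), and handed the job in with the gripper still holding its post at about 41 N; in the last pictures the other arm and the specimens looked undisturbed where visible, though no verdict came back.

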